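# Clear the label-and-bottle mix into the packing trays

### The job

Sort the mixed handful on the packing bench: stand both amber bottles in the brown cardboard tray, lay both label rolls flat and side by side in the blue tray, and put the flat metal tin in the black tray. Each thing should rest on its tray's floor, the same way up as it is now. Leave the red pail and the green glass beaker where they are.

Things in the scene. Friction and masses are not known exactly. Their poses are not given: they have to be found in the camera images.
- bottle_black_cap: Small amber glass bottle with a paper label and a black cap, standing upright. Body 32 mm across (straight up to about 45 mm high), narrower neck and cap above, 75 mm tall in all, about 70 g. Loose. Origin: centre of its underside; z up along its axis.
- bottle_white_cap: Small amber glass bottle with a paper label and a white cap, standing upright. Body 32 mm across (straight up to about 45 mm high), narrower neck and cap above, 75 mm tall in all, about 70 g. Loose. Origin: centre of its underside; z up along its axis.
- roll_orange: Roll of orange sticky labels lying flat on the table: a ring 50 mm across, 30 mm high, with a 24 mm hole up the middle, about 60 g. Rigid, loose. Origin: on its axis at the underside; z up along its axis.
- roll_yellow: Roll of yellow sticky labels lying flat on the table: a ring 50 mm across, 30 mm high, with a 24 mm hole up the middle, about 60 g. Rigid, loose. Origin: on its axis at the underside; z up along its axis.
- tin: Flat rectangular metal tin, silver with a green patch on its lid, lying lid up. 66 mm long (its x) by 42 mm wide (its y) by 30 mm high; pinch it across the 42 mm. About 90 g, loose. Origin: centre of its underside; z up.
- carton_tray: Brown cardboard tray, for the bottles: 190 mm long (its y) by 150 mm wide (its x), walls 5 mm thick and 30 mm high, flat inner floor 5 mm above the table, inside 180 x 140 mm. Fixed to the table. Origin: centre of its underside, on the table; z up.
- blue_tray: Blue plastic tray, for the label rolls: 190 mm long (its y) by 150 mm wide (its x), walls 5 mm thick and 30 mm high, flat inner floor 5 mm above the table, inside 180 x 140 mm. Fixed to the table. Origin: centre of its underside, on the table; z up.
- black_tray: Black plastic tray, for the tin: 190 mm long (its y) by 150 mm wide (its x), walls 5 mm thick and 30 mm high, flat inner floor 5 mm above the table, inside 180 x 140 mm. Fixed to the table. Origin: centre of its underside, on the table; z up.
- pail: Small red metal pail, 70 mm across at the rim and 66 mm tall, with a thin wire handle hanging down. Loose; a bystander to leave alone. Origin: centre of its underside.
- beaker: Green glass beaker, 68 mm across at the rim and 75 mm tall. Loose; a bystander to leave alone. Origin: centre of its underside.
There are look-alikes about, which are no part of the job. What is shaped like the black_tray but purple or turquoise is not meant. Several things look just like the roll_orange: the one meant starts farthest to the robot's right.

How it is judged (in metres and radians):
At the end, for the whole second after the job is handed in: Bottles in the cardboard tray, rolls in the blue, tin in the black: each origin within 65 mm (x) and 85 mm (y) of its tray's centre and under 12 mm above the tray's underside (on its floor), z axis within 0.15 rad of upright, at rest (under 20 mm/s, 0.2 rad/s) (x of bottle_black_cap in the frame of carton_tray between -0.065 and 0.065 m and y of bottle_black_cap in the frame of carton_tray between -0.085 and 0.085 m and z of each of bottle_black_cap, bottle_white_cap in the frame of carton_tray below 0.012 m and angle between each of bottle_black_cap, bottle_white_cap, roll_orange, roll_yellow, tin's own z axis and vertical below 0.15 rad and linear speed of each of bottle_black_cap, bottle_white_cap, roll_orange, roll_yellow, tin below 0.02 m/s and angular speed of each of bottle_black_cap, bottle_white_cap, roll_orange, roll_yellow, tin below 0.2 rad/s and x of bottle_white_cap in the frame of carton_tray between -0.065 and 0.065 m and y of bottle_white_cap in the frame of carton_tray between -0.085 and 0.085 m and x of roll_orange in the frame of blue_tray between -0.065 and 0.065 m and y of roll_orange in the frame of blue_tray between -0.085 and 0.085 m and z of each of roll_orange, roll_yellow in the frame of blue_tray below 0.012 m and x of roll_yellow in the frame of blue_tray between -0.065 and 0.065 m and y of roll_yellow in the frame of blue_tray between -0.085 and 0.085 m and x of tin in the frame of black_tray between -0.065 and 0.065 m and y of tin in the frame of black_tray between -0.085 and 0.085 m and z of tin in the frame of black_tray below 0.012 m); the robot touches nothing.
It fails at once if the pail was moved by more than 25 mm or tipped (distance of pail from where it was at the start of the episode above 0.025 m or angle between pail's own z axis and vertical above 0.4 rad).
It fails at once if the beaker was moved by more than 25 mm or tipped (distance of beaker from where it was at the start of the episode above 0.025 m or angle between beaker's own z axis and vertical above 0.4 rad).
It also fails if it takes over 128 s, if anything falls off the work surface, if the arm or the gripper's body presses on something with over 40 N, if the wrist force passes 120 N, or if a joint passes its speed limit or range.

### The arm

A 6-joint arm with a two-finger parallel gripper is mounted at the origin on the work surface. World frame = base frame: x ahead of the robot, y to its left, z up, the work surface at z = 0. Lengths are in m, angles in degrees, forces in N, time in s.
With the tool pointing down it reaches from about 0.35 to 0.925 m from the base axis. Payload 6.4 kg.
Tool frame: the origin (TCP) lies at the very end of the fingers, on their centre line; the grasp point (between the pads) lies 19 mm behind it; z points along the fingers, x is the direction in which the jaws open and shut, and the axes are right-handed (so a half turn about z gives the same grasp; the last joint's range is limited). The gripper opens to 94 mm and grips with 3 to 60 N. Pads are 16 mm wide; open, the fingers measure 119 mm over their backs; the gripper's body (75 mm by 177 mm) begins 78 mm behind the grasp point.
Start: joints at [62.275, 14.043, 89.255, -0, 76.702, -9.975], TCP at [0.198, 0.619, 0.205] pointing down, gripper open.
Joint ranges: [-179.41, 179.41], [-58.25, 129.5], [7.25, 145.43], [-54.29, 234.29], [11.92, 165.04], [-157.13, 157.13]. Speed limits (degrees/s): [147.25, 147.25, 180, 180, 180, 180].

### API

Orientations are given as [roll, pitch, yaw] about the fixed x, y, z axes, in that order (R = Rz(yaw) Ry(pitch) Rx(roll)).
In Python, from plant import get_obs, capture, camera_info, finish_job, search_frame, landmark_of gives the robot as it stands.
- The arm moves only by the tool apply_moves, never from a script. Its argument "rows" is one flat list of numbers, 7 for each row, row after row: the shift along the tool's x, y, z in cm, then the turn, a rotation vector about the tool's x, y, z in units of 5 degrees (1.0 is 5 degrees), then the closure, from -1 (fully open) to 1 (shut), so that 0 is half open. A call has 1 to 10 rows; each row shifts and turns the commanded pose from where the row before left it, along the tool's axes as they then stand; what a row does not reach is not made up. A row lasts 1/8 s, in which the tool goes at most 62.5 mm and 10.7 degrees, less where a joint would pass 70% of its speed; a pose out of reach is approached as far as the arm can. A call with a gripper value outside its range is refused whole. The fingers move at their own pace and stop on an object; "newtons" is the grip in N (left out, the last holds). Time passes only in rows, so rows that do not move let the fingers close. It gives the time, the measured TCP pose, the force and the opening at its end, in the units of the state.
- get_obs(): the state, without advancing time (a new reading comes with each control period).
- capture(name): name is "scene" or "side" or "wrist"; returns (picture, depth): 400x640x3 uint8, blue, green, red; 400x640 float32, m along the optical axis (not along the pixel's ray), 0 where there is no reading.
- camera_info(name): a dict with "fov_y" (degrees; the focal length in pixels is half the picture's height over the tangent of half this angle, whatever the lens; pixels are square), "cx", "cy" (the principal point, pixels), "origin" and "orientation" of the camera in the world; the wrist camera has in their place "hand_eye" (4x4, takes a point from camera to tool coordinates, whose origin is the TCP and whose axes are the tool frame's). Camera axes: x right, y down, z forward; pixel columns grow to the right and rows downward; lengths in m; the calibration is good to about 2 mm. A picture is of the moment at which its call begins: read the wrist's pose just before it. camera_info takes no time and is no camera call.
- finish_job(): hands the job in, once; it reports no verdict.
Trained networks look in the newest picture that a camera, given by its name, has taken for a name from the list of things; names that differ only in an ending like _2 or _b are one class to them, and where a whole thing is asked for, a point or a joint stands for the part that bears it (a point fixed in the world has none). Each returns a list of dicts, best first, with "score" (0 to 1); they miss things now and then, are a little off and sometimes report something else, mostly with a low value. They report only what shows in the picture. A call takes as long as a camera call. They do not tell look-alikes from the thing itself.
- search_frame(thing, camera): "at" ([column, row] in pixels, amid what is visible of it).
- landmark_of(thing, camera): "at" ([column, row] in pixels: a listed point, or the origin of a listed thing).
The state is a dict: "clock": time; "joint_positions": joint angles; "joint_vel": joint speeds; "effort": joint torques, N m; "ee_pos": TCP position; "tcp_rot": TCP orientation; "wrist_force": force on the tool from outside, world axes, zero at the start; "ft_torque": the same for the moment, N m; "gripper_width": finger opening in m.
Only numpy, scipy, OpenCV 4.12 (cv2) and the standard library are available. Lean on these libraries where they do the work, as an engineer would, in place of code of your own. Each camera call takes 0.05 s, during which the arm holds its last target. There are 200 camera calls.

## Working session

There is one attempt and no reset: what is moved stays moved. The work goes in short steps, Python scripts to look and compute and a tool call to move; the robot and the scene stay as the last step left them, time stands still between calls to the robot, and variables do not carry over. Pictures are saved under pics/ and viewed, about 12 in all and at most 16, crops included, and the job is handed in when it is done.

Besides the shell and the picture viewer there is one more tool, called after ">>>" by a JSON object that holds its "method" and its "body", one argument or row to a line. apply_moves: Moves the arm, as the interface text tells. Its arguments: {"type":"object","properties":{"rows":{"type":"array","items":{"type":"number"}},"newtons":{"type":"number"}},"required":["rows"]}

```bash
ls; mkdir -p pics
cat > h.py <<'E'
import numpy as np, cv2
from scipy.spatial.transform import Rotation as R
from plant import *
def cam(name):
    c=camera_info(name); f=200/np.tan(np.radians(c["fov_y"]/2))
    if "hand_eye" in c:
        o=get_obs(); T=np.eye(4); T[:3,:3]=R.from_euler('xyz',o["tcp_rot"],degrees=True).as_matrix(); T[:3,3]=o["ee_pos"]
        T=T@np.array(c["hand_eye"])
    else:
        T=np.eye(4); q=np.array(c["orientation"],float); 
        T[:3,:3]=q if q.shape==(3,3) else R.from_euler('xyz',q,degrees=True).as_matrix(); T[:3,3]=c["origin"]
    return f,c["cx"],c["cy"],T
def pt(C,u,v,d):
    f,cx,cy,T=C; return T[:3,:3]@np.array([(u-cx)/f*d,(v-cy)/f*d,d])+T[:3,3]
def plane(C,u,v,z):
    f,cx,cy,T=C; r=T[:3,:3]@np.array([(u-cx)/f,(v-cy)/f,1]); return T[:3,3]+r*(z-T[2,3])/r[2]
def cloud(C,D):
    f,cx,cy,T=C; v,u=np.mgrid[:400,:640]; P=np.stack([(u-cx)/f*D,(v-cy)/f*D,D],-1)@T[:3,:3].T+T[:3,3]; P[D==0]=np.nan; return P
E
python3 - <<'E'
from h import *
print(get_obs()); print(camera_info("scene"),camera_info("side"),camera_info("wrist"))
names="bottle_black_cap bottle_white_cap roll_orange roll_yellow tin carton_tray blue_tray black_tray pail beaker".split()
for n in ("scene","side"):
    C=cam(n); im,D=capture(n); cv2.imwrite(f"pics/{n}0.png",im); P=cloud(C,D); np.save(n+"0",P)
    for t in names:
        for r in search_frame(t,n):
            if r["score"]>.2:
                u,v=map(int,np.round(r["at"])); print(n,t,round(r["score"],2),u,v,np.round(P[min(v,399),min(u,639)],3))
E
```

```text
pics
{'clock': 0.0, 'joint_positions': array([ 6.22749931e+01,  1.40834367e+01,  8.93231648e+01, -1.85656623e-03,
        7.67031319e+01, -9.97509604e+00]), 'joint_vel': array([ 0.00239884,  0.08123286, -0.01017363, -0.03182572, -0.06923887,
        0.03104884]), 'effort': array([ 1.07678534e-03, -4.15817285e+01, -3.14612246e+01,  6.86239125e-02,
        3.29465512e-02, -1.39608974e-04]), 'ee_pos': array([0.19787971, 0.61851859, 0.20436938]), 'tcp_rot': array([-1.79982771e+02,  1.08387388e-01,  7.22505342e+01]), 'wrist_force': array([ 0.20020802, -0.4064069 , -0.35642054]), 'ft_torque': array([0.04287207, 0.00434215, 0.03510739]), 'gripper_width': 0.09417673479086529}
{'fov_y': 54.96853539678453, 'cx': 318.67701106488437, 'cy': 202.8843462719879, 'origin': array([1.17891458, 0.57584103, 0.67756979]), 'orientation': array([-126.60342355,    0.7538024 ,  122.54350859])} {'fov_y': 57.23126455669427, 'cx': 319.03729185315336, 'cy': 186.07847890431418, 'origin': array([ 0.3048032 , -0.7707322 ,  0.97303751]), 'orientation': array([-135.92112284,    0.98510994,  -11.14785721])} {'fov_y': 5
[... 1247 characters left out ...]
 0.047]
side bottle_white_cap 0.25 325 144 [0.54  0.384 0.006]
side roll_orange 0.85 311 303 [ 0.358 -0.302  0.027]
side roll_orange 0.59 292 277 [ 0.318 -0.214  0.03 ]
side roll_yellow 0.48 323 222 [ 0.446 -0.036  0.032]
side tin 0.63 285 167 [0.359 0.256 0.028]
side carton_tray 0.75 385 305 [ 0.561 -0.339  0.005]
side carton_tray 0.67 327 250 [ 0.434 -0.158  0.051]
side blue_tray 0.95 380 212 [ 0.651 -0.012  0.003]
side black_tray 0.94 234 172 [0.165 0.296 0.004]
side black_tray 0.9 324 148 [0.532 0.361 0.005]
side black_tray 0.59 262 125 [0.296 0.578 0.001]
side pail 0.61 431 249 [ 0.757 -0.193  0.01 ]
side pail 0.61 383 157 [0.738 0.233 0.028]
side beaker 0.88 386 159 [0.727 0.177 0.068]
```

```bash
ls pics
```

```text
scene0.png
side0.png
```

View pics/scene0.png

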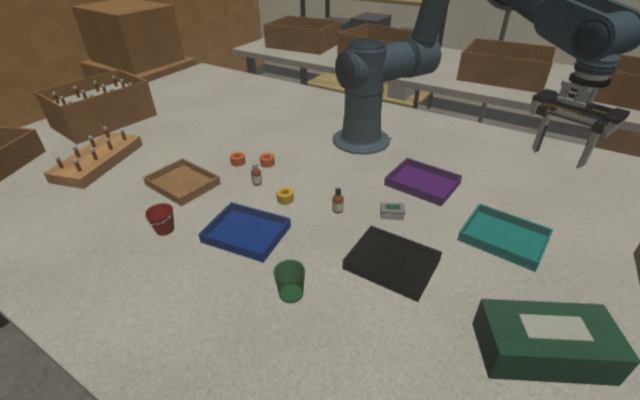

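View pics/side0.png

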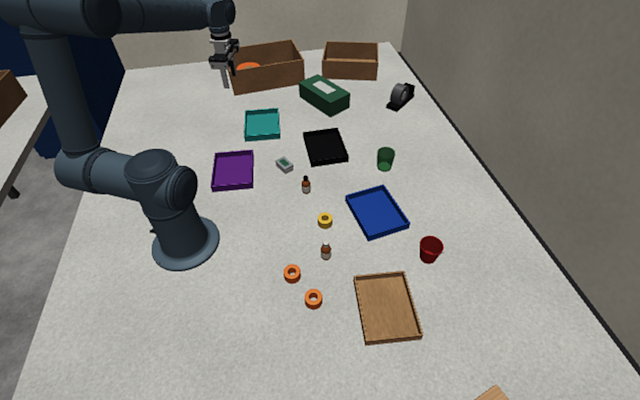

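Scene view: bottles at (337,202) and (258,175), rolls at (237,159), (266,159) and (283,196), tin (392,211), brown tray (182,180), blue (246,230), black (394,260). The right-most orange roll (lowest y) is at (237,159) in scene and (314,298) in side. Next I refine the poses from both clouds.

Run:
```python
from h import *
S=[np.load(n+"0.npy").reshape(-1,3) for n in("scene","side")]
ap={"bk":(.42,.135),"wc":(.43,-.145),"or":(.365,-.29),"or2":(.325,-.2),"ye":(.455,-.02),"tin":(.365,.27)}
for k,(x,y) in ap.items():
    Q=[]
    for n,P in zip(("scene","side"),S):
        q=P[(np.hypot(P[:,0]-x,P[:,1]-y)<.055)&(P[:,2]>.012)&(P[:,2]<.1)]
        Q.append(q); top=q[q[:,2]>np.percentile(q[:,2],97)-.008] if len(q) else q
        print(k,n,len(q),"min",np.round(q.min(0),3),"max",np.round(q.max(0),3),"topmean",np.round(top.mean(0),3),len(top), cv2.minAreaRect((top[:,:2]*1000).astype(np.float32)))
for k,(x,y) in {"brown":(.56,-.35),"blue":(.65,-.015),"black":(.53,.36),"pail":(.75,-.185),"beaker":(.73,.185)}.items():
    for n,P in zip(("scene","side"),S):
        q=P[(abs(P[:,0]-x)<.13)&(abs(P[:,1]-y)<.13)&(P[:,2]>.018)&(P[:,2]<(.036 if k[0] in"b" and k!="beaker" else .1))]
        if k in("pail","beaker"): q=q[np.hypot(q[:,0]-x,q[:,1]-y)<.08]
        print(k,n,len(q),cv2.minAreaRect((q[:,:2]*1000).astype(np.float32)),q[:,2].max().round(3))
```

```text
bk scene 217 min [0.41  0.131 0.012] max [0.438 0.161 0.079] topmean [0.422 0.145 0.075] 29 ((420.39910888671875, 143.93820190429688), (14.470849990844727, 13.835342407226562), 30.571319580078125)
bk side 116 min [0.405 0.124 0.013] max [0.435 0.146 0.077] topmean [0.42  0.139 0.073] 15 ((419.83587646484375, 138.26986694335938), (11.75419807434082, 10.716312408447266), 78.68856811523438)
wc scene 184 min [ 0.419 -0.155  0.013] max [ 0.45  -0.127  0.079] topmean [ 0.434 -0.143  0.075] 22 ((432.34130859375, -143.2330322265625), (12.051405906677246, 14.976644515991211), 35.01291275024414)
wc side 155 min [ 0.416 -0.164  0.013] max [ 0.449 -0.138  0.076] topmean [ 0.433 -0.148  0.072] 26 ((432.8504333496094, -147.78546142578125), (15.937597274780273, 11.912820816040039), 77.8863525390625)
or scene 158 min [ 0.343 -0.307  0.012] max [ 0.393 -0.259  0.036] topmean [ 0.369 -0.282  0.032] 92 ((367.19842529296875, -283.7513427734375), (51.35794448852539, 44.20088195800781), 40.04161834716797)
or side 248 min [ 0.343 -0.312  0.012] max [ 0.392 -0.262  0.034] topmean [ 0.367 -0.288  0.028] 197 
[... 1834 characters left out ...]
 361.60601806640625), (190.93283081054688, 153.2677459716797), 89.96391296386719) 0.035
black side 272 ((535.480224609375, 359.0002746582031), (151.21710205078125, 198.8525848388672), 0.18492090702056885) 0.032
pail scene 660 ((739.5416259765625, -210.39869689941406), (70.29182434082031, 70.61686706542969), 30.65195655822754) 0.071
pail side 441 ((739.7306518554688, -214.669189453125), (70.97978973388672, 68.14301300048828), 33.723018646240234) 0.069
beaker scene 1013 ((736.5501098632812, 208.06900024414062), (67.54732513427734, 66.0838851928711), 70.08255767822266) 0.079
beaker side 322 ((738.1491088867188, 205.40338134765625), (72.02538299560547, 63.20725631713867), 72.5621109008789) 0.079
```

```bash
cat > plan.py <<'E'
import sys
from h import *
x,y,z,yaw=map(float,sys.argv[1:5]); o=get_obs(); p=o["ee_pos"]; Rm=R.from_euler('xyz',o["tcp_rot"],degrees=True).as_matrix()
d=Rm.T@(np.array([x,y,z])-p)*100; Rt=R.from_euler('xyz',[180,0,yaw],degrees=True).as_matrix()
rv=R.from_matrix(Rm.T@Rt).as_rotvec(degrees=True)
print("shift cm",d.round(2),"turn units",(rv/5).round(2),"xy rows",np.ceil(np.hypot(*d[:2])/6),"per row for n=3..9",[list((d[:2]/n).round(2)) for n in range(3,10)])
E
python3 plan.py .359 .2815 .1 29
```

```text
shift cm [-27.25  25.61  10.55] turn units [-0.   -0.    8.65] xy rows 7.0 per row for n=3..9 [[np.float64(-9.08), np.float64(8.54)], [np.float64(-6.81), np.float64(6.4)], [np.float64(-5.45), np.float64(5.12)], [np.float64(-4.54), np.float64(4.27)], [np.float64(-3.89), np.float64(3.66)], [np.float64(-3.41), np.float64(3.2)], [np.float64(-3.03), np.float64(2.85)]]
```

>>> {"method": "apply_moves", "body": {
  "rows": [-3.88,3.66,0,0,0,0,-1,-3.88,3.66,0,0,0,0,-1,-3.88,3.66,0,0,0,0,-1,-3.88,3.66,0,0,0,0,-1,-3.88,3.66,0,0,0,0,-1,-3.88,3.66,0,0,0,0,-1,-3.88,3.66,0,0,0,0,-1,0,0,1,0,0,2,-1,0,0,1,0,0,2,-1,0,0,1,0,0,2,-1]
}}

```text
clock: 2.35
ee_pos: [0.3596, 0.2821, 0.1754]
tcp_rot: [180.0, -0.0, 41.9]
wrist_force: [-0.2, -0.4, 0.1]
gripper_width: 0.0938
```

>>> {"method": "apply_moves", "body": {
  "rows": [0,0,0,0,0,2,-1,0,0,0,0,0,0.65,-1,0,0,0,0,0,0,-1,0,0,0,0,0,0,-1]
}}

```text
clock: 2.85
ee_pos: [0.3594, 0.2823, 0.1755]
tcp_rot: [180.0, -0.0, 29.1]
wrist_force: [0.6, 0.4, 0.5]
gripper_width: 0.0942
```

```bash
cat > look.py <<'E'
import sys
from h import *
C=cam("wrist"); im,D=capture("wrist"); cv2.imwrite("pics/"+sys.argv[1],im); P=cloud(C,D).reshape(-1,3)
zl,zh,x,y,r=map(float,sys.argv[2:7]); q=P[(np.hypot(P[:,0]-x,P[:,1]-y)<r)&(P[:,2]>zl)&(P[:,2]<zh)]
print(len(q),"z",np.nanpercentile(P[:,2],[5,50,95]).round(4),cv2.minAreaRect((q[:,:2]*1000).astype(np.float32)),q[:,2].max().round(3) if len(q) else"")
E
python3 look.py w1.png .02 .04 .359 .2815 .06; python3 plan.py .359 .2815 .1 29
```

```text
3036 z [-0.0018  0.0007  0.2908] ((358.3889465332031, 285.4909362792969), (42.00006866455078, 66.12895202636719), 27.30668830871582) 0.032
shift cm [-0.08  0.05  7.55] turn units [ 0.   -0.    0.01] xy rows 1.0 per row for n=3..9 [[np.float64(-0.03), np.float64(0.02)], [np.float64(-0.02), np.float64(0.01)], [np.float64(-0.02), np.float64(0.01)], [np.float64(-0.01), np.float64(0.01)], [np.float64(-0.01), np.float64(0.01)], [np.float64(-0.01), np.float64(0.01)], [np.float64(-0.01), np.float64(0.01)]]
```

>>> {"method": "apply_moves", "body": {
  "rows": [0,-0.3,5,0,0,0.3,-1,0,0,5,0,0,0,-1,0,0,4,0,0,0,-1,0,0,2.9,0,0,0,-1,0,0,0,0,0,0,-1,0,0,0,0,0,0,0.4,0,0,0,0,0,0,0.4,0,0,0,0,0,0,0.4,0,0,0,0,0,0,0.4],
  "newtons": 20
}}

```text
clock: 4.03
ee_pos: [0.3583, 0.2851, 0.007]
tcp_rot: [180.0, -0.1, 27.5]
wrist_force: [0.4, 0.1, -0.1]
gripper_width: 0.0576
```

>>> {"method": "apply_moves", "body": {
  "rows": [0,0,0,0,0,0,0.4,0,0,-4,0,0,0,0.4,0,0,-5,0,0,0,0.4,0,0,-2,0,0,0,0.4]
}}

```text
clock: 4.53
ee_pos: [0.3593, 0.2856, 0.1194]
tcp_rot: [180.0, -0.3, 27.5]
wrist_force: [-0.5, 0.2, -1.2]
gripper_width: 0.0422
```

```bash
python3 plan.py .535 .360 .012 0
```

```text
shift cm [18.97  1.51 10.83] turn units [-0.01 -0.05  5.5 ] xy rows 4.0 per row for n=3..9 [[np.float64(6.32), np.float64(0.5)], [np.float64(4.74), np.float64(0.38)], [np.float64(3.79), np.float64(0.3)], [np.float64(3.16), np.float64(0.25)], [np.float64(2.71), np.float64(0.22)], [np.float64(2.37), np.float64(0.19)], [np.float64(2.11), np.float64(0.17)]]
```

>>> {"method": "apply_moves", "body": {
  "rows": [4.74,0.38,0,0,0,0,0.4,4.74,0.38,0,0,0,0,0.4,4.74,0.38,0,0,0,0,0.4,4.74,0.38,0,0,0,0,0.4,0,0,1,0,0,1.9,0.4,0,0,2,0,0,1.8,0.4,0,0,3,0,0,1.8,0.4,0,0,2,0,0,0,0.4,0,0,0,0,0,0,0.4]
}}

```text
clock: 5.65
ee_pos: [0.5315, 0.3583, 0.0343]
tcp_rot: [179.9, 0.2, 0.1]
wrist_force: [-0.4, 0.2, -0.4]
gripper_width: 0.0417
```

>>> {"method": "apply_moves", "body": {
  "rows": [0,0,1,0,0,0,0.4,0,0,1,0,0,0,0.4,0,0,0.4,0,0,0,0.4,0,0,0.3,0,0,0,0.4,0,0,0,0,0,0,0.4]
}}

```text
clock: 6.28
ee_pos: [0.5379, 0.3611, 0.0175]
tcp_rot: [-179.8, -0.5, 0.1]
wrist_force: [-6.6, -4.3, 28.0]
gripper_width: 0.0414
```

>>> {"method": "apply_moves", "body": {
  "rows": [0,0,-0.4,0,0,0,0.4,0,0,-0.3,0,0,0,0.4,0,0,0,0,0,0,0.4]
}}

```text
clock: 6.65
ee_pos: [0.5338, 0.3593, 0.0176]
tcp_rot: [-180.0, -0.1, 0.0]
wrist_force: [-1.5, -0.7, 7.9]
gripper_width: 0.0417
```

Run:
```python
from h import *
im,D=capture("scene"); C=cam("scene")
cv2.imwrite("pics/s2.png",cv2.resize(im[170:330,320:520],None,fx=4,fy=4,interpolation=cv2.INTER_CUBIC)[:600,:800]); print(get_obs()["ee_pos"],get_obs()["wrist_force"])
```

```text
[0.53381785 0.35932602 0.01766414] [-1.05136983 -1.11406324  8.03945227]
```

View pics/s2.png

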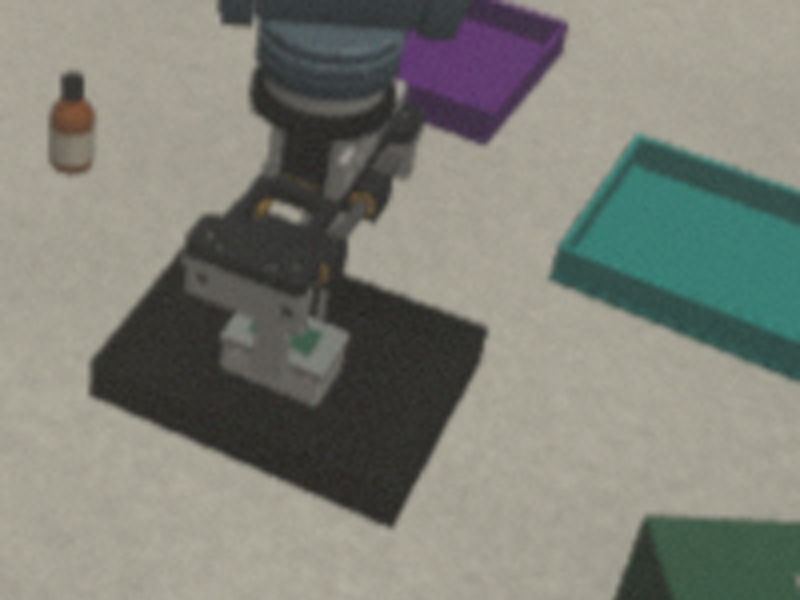

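The tin sits level near the middle of the black tray, held at about (285,355). I'll release it, rise and check.

>>> {"method": "apply_moves", "body": {
  "rows": [0,0,0,0,0,0,-0.3,0,0,0,0,0,0,-0.3,0,0,0,0,0,0,-0.3,0,0,-1,0,0,0,-0.3,0,0,-3,0,0,0,-0.3,0,0,-5,0,0,0,-1,0,0,-5,0,0,0,-1,0,0,-1,0,0,0,-1,0,0,0,0,0,0,-1]
}}

```text
clock: 7.82
ee_pos: [0.5332, 0.359, 0.1669]
tcp_rot: [-180.0, -0.0, 0.0]
wrist_force: [-0.6, 0.3, 0.1]
gripper_width: 0.0937
```

```bash
python3 look.py w2.png .025 .045 .535 .36 .06; python3 plan.py .421 .141 .17 45
```

```text
3255 z [-0.0018 -0.      0.2821] ((533.5980834960938, 358.6868591308594), (65.42870330810547, 41.92235565185547), 89.80384063720703) 0.037
shift cm [-11.14  21.76  -0.45] turn units [ 0.    0.02 -9.  ] xy rows 5.0 per row for n=3..9 [[np.float64(-3.71), np.float64(7.25)], [np.float64(-2.78), np.float64(5.44)], [np.float64(-2.23), np.float64(4.35)], [np.float64(-1.86), np.float64(3.63)], [np.float64(-1.59), np.float64(3.11)], [np.float64(-1.39), np.float64(2.72)], [np.float64(-1.24), np.float64(2.42)]]
```

>>> {"method": "apply_moves", "body": {
  "rows": [-2.23,4.35,0,0,0,0,-1,-2.23,4.35,0,0,0,0,-1,-2.23,4.35,0,0,0,0,-1,-2.23,4.35,0,0,0,0,-1,-2.23,4.35,0,0,0,0,-1,0,0,0,0,0,0,-1,0,0,0,0,0,0,-1]
}}

```text
clock: 8.75
ee_pos: [0.4212, 0.1417, 0.1654]
tcp_rot: [-180.0, 0.1, -0.0]
wrist_force: [0.4, -0.2, 0.8]
gripper_width: 0.0938
```

```bash
python3 look.py w3.png .06 .09 .421 .141 .05;python3 look.py w3.png .01 .045 .421 .141 .04; python3 plan.py .421 .141 .012 0
```

```text
396 z [-1.900e-03 -2.000e-04  2.806e-01] ((419.7065734863281, 145.51199340820312), (15.863122940063477, 16.149641036987305), 60.29898452758789) 0.076
333 z [-1.900e-03 -2.000e-04  2.809e-01] ((420.2073669433594, 150.42373657226562), (22.468666076660156, 32.494293212890625), 85.38288879394531) 0.045
shift cm [-0.05  0.12 15.39] turn units [-0.    0.01  0.01] xy rows 1.0 per row for n=3..9 [[np.float64(-0.02), np.float64(0.04)], [np.float64(-0.01), np.float64(0.03)], [np.float64(-0.01), np.float64(0.02)], [np.float64(-0.01), np.float64(0.02)], [np.float64(-0.01), np.float64(0.02)], [np.float64(-0.01), np.float64(0.02)], [np.float64(-0.01), np.float64(0.01)]]
```

>>> {"method": "apply_moves", "body": {
  "rows": [-0.12,-0.35,3,0,0,0,-1,0,0,4,0,0,0,-1,0,0,4,0,0,0,-1,0,0,4.3,0,0,0,-1,0,0,0,0,0,0,-1,0,0,0,0,0,0,0.6,0,0,0,0,0,0,0.6,0,0,0,0,0,0,0.6,0,0,0,0,0,0,0.6,0,0,0,0,0,0,0.6],
  "newtons": 20
}}

```text
clock: 10.1
ee_pos: [0.4206, 0.145, 0.0138]
tcp_rot: [-180.0, -0.0, -0.0]
wrist_force: [0.1, 0.0, 0.1]
gripper_width: 0.0474
```

>>> {"method": "apply_moves", "body": {
  "rows": [0,0,0,0,0,0,0.6,0,0,0,0,0,0,0.6]
}}

```text
clock: 10.35
ee_pos: [0.4203, 0.145, 0.0134]
tcp_rot: [180.0, 0.0, -0.0]
wrist_force: [-0.7, -0.3, 0.6]
gripper_width: 0.032
```

```bash
python3 plan.py .559 -.300 .018 -5.5
```

```text
shift cm [13.87 44.49 -0.46] turn units [0.  0.  1.1] xy rows 8.0 per row for n=3..9 [[np.float64(4.62), np.float64(14.83)], [np.float64(3.47), np.float64(11.12)], [np.float64(2.77), np.float64(8.9)], [np.float64(2.31), np.float64(7.42)], [np.float64(1.98), np.float64(6.36)], [np.float64(1.73), np.float64(5.56)], [np.float64(1.54), np.float64(4.94)]]
```

>>> {"method": "apply_moves", "body": {
  "rows": [0,0,-3,0,0,0,0.6,0,0,-4,0,0,0,0.6,0,0,-4,0,0,0,0.6,0,0,-2,0,0,0,0.6,1,3,0,0,0,0,0.6,1.54,4.94,0,0,0,0,0.6,1.54,4.94,0,0,0,0,0.6,1.54,4.94,0,0,0,0,0.6,1.54,4.94,0,0,0,0,0.6,1.54,4.94,0,0,0,0,0.6]
}}

```text
clock: 11.6
ee_pos: [0.5075, -0.1337, 0.1432]
tcp_rot: [-180.0, 0.0, -0.0]
wrist_force: [0.3, 0.0, -0.0]
gripper_width: 0.0316
```

>>> {"method": "apply_moves", "body": {
  "rows": [1.54,4.94,0,0,0,0,0.6,1.54,4.94,0,0,0,0,0.6,1.54,4.94,0,0,0,0,0.6,1.1,2.0,0,0,0,0.4,0.6,0,0,0,0,0,0.7,0.6,0,0,0,0,0,0,0.6,0,0,0,0,0,0,0.6]
}}

```text
clock: 12.48
ee_pos: [0.5644, -0.2998, 0.1432]
tcp_rot: [-180.0, 0.0, -5.4]
wrist_force: [-0.1, 0.1, -0.6]
gripper_width: 0.0317
```

```bash
python3 plan.py .559 -.300 .0185 -5.5; python3 -c "
from h import *
print(get_obs()['ee_pos'],get_obs()['gripper_width'])"
```

```text
shift cm [-0.53  0.07 12.47] turn units [-0.    0.01  0.01] xy rows 1.0 per row for n=3..9 [[np.float64(-0.18), np.float64(0.02)], [np.float64(-0.13), np.float64(0.02)], [np.float64(-0.11), np.float64(0.01)], [np.float64(-0.09), np.float64(0.01)], [np.float64(-0.08), np.float64(0.01)], [np.float64(-0.07), np.float64(0.01)], [np.float64(-0.06), np.float64(0.01)]]
[ 0.56441505 -0.29983396  0.14315903] 0.03170371736057604
```

>>> {"method": "apply_moves", "body": {
  "rows": [-0.5,0,3,0,0,0,0.6,0,0,4,0,0,0,0.6,0,0,3,0,0,0,0.6,0,0,1.5,0,0,0,0.6,0,0,0.5,0,0,0,0.6,0,0,0.3,0,0,0,0.6,0,0,0,0,0,0,0.6,0,0,0,0,0,0,0.6]
}}

```text
clock: 13.48
ee_pos: [0.5601, -0.3001, 0.0214]
tcp_rot: [180.0, -0.1, -5.5]
wrist_force: [0.5, -0.1, -0.8]
gripper_width: 0.0315
```

>>> {"method": "apply_moves", "body": {
  "rows": [0,0,0.2,0,0,0,0.6,0,0,0,0,0,0,0.6]
}}

```text
clock: 13.72
ee_pos: [0.5596, -0.2998, 0.0185]
tcp_rot: [180.0, -0.0, -5.5]
wrist_force: [0.4, -0.3, -1.1]
gripper_width: 0.0319
```

>>> {"method": "apply_moves", "body": {
  "rows": [0,0,0.1,0,0,0,0.6,0,0,0,0,0,0,0.6,0,0,0,0,0,0,0.1,0,0,0,0,0,0,-0.2,0,0,0,0,0,0,-0.2,0,0,0,0,0,0,-0.2]
}}

```text
clock: 14.48
ee_pos: [0.5596, -0.2997, 0.0173]
tcp_rot: [-180.0, 0.0, -5.5]
wrist_force: [1.2, -0.2, 0.1]
gripper_width: 0.0563
```

>>> {"method": "apply_moves", "body": {
  "rows": [0,0,-2,0,0,0,-0.2,0,0,-5,0,0,0,-0.2,0,0,-5,0,0,0,-0.2,0,0,-4,0,0,0,-1,0,0,0,0,0,0,-1]
}}

```text
clock: 15.1
ee_pos: [0.5619, -0.3015, 0.1836]
tcp_rot: [179.7, -0.5, -5.5]
wrist_force: [0.6, -0.1, 0.5]
gripper_width: 0.0733
```

```bash
python3 look.py w4.png .06 .095 .559 -.3 .05; python3 plan.py .433 -.144 .17 0
```

```text
379 z [-0.0018 -0.      0.3015] ((559.381103515625, -299.3733825683594), (16.290695190429688, 16.185449600219727), 29.93675994873047) 0.081
shift cm [-14.2  -14.35   0.94] turn units [ 0.03 -0.04 -1.1 ] xy rows 4.0 per row for n=3..9 [[np.float64(-4.73), np.float64(-4.78)], [np.float64(-3.55), np.float64(-3.59)], [np.float64(-2.84), np.float64(-2.87)], [np.float64(-2.37), np.float64(-2.39)], [np.float64(-2.03), np.float64(-2.05)], [np.float64(-1.78), np.float64(-1.79)], [np.float64(-1.58), np.float64(-1.59)]]
```

>>> {"method": "apply_moves", "body": {
  "rows": [-3.55,-3.59,0,0,0,0,-1,-3.55,-3.59,0,0,0,0,-1,-3.55,-3.59,0,0,0,0,-1,-3.55,-3.59,0,0,0,0,-1,0,0,1,0,0,0,-1,0,0,0,0,0,0,-1,0,0,0,0,0,0,-1]
}}

```text
clock: 16.02
ee_pos: [0.4325, -0.1439, 0.1672]
tcp_rot: [-180.0, 0.0, -5.5]
wrist_force: [-0.3, 0.0, -0.0]
gripper_width: 0.0942
```

```bash
python3 look.py w5.png .06 .09 .433 -.144 .05; python3 plan.py .433 -.144 .0135 -5.5
```

```text
390 z [-1.800e-03 -1.000e-04  2.824e-01] ((432.06103515625, -142.9607696533203), (16.087772369384766, 15.824821472167969), 9.309643745422363) 0.076
shift cm [ 0.05 -0.   15.39] turn units [-0.    0.   -0.01] xy rows 1.0 per row for n=3..9 [[np.float64(0.02), np.float64(-0.0)], [np.float64(0.01), np.float64(-0.0)], [np.float64(0.01), np.float64(-0.0)], [np.float64(0.01), np.float64(-0.0)], [np.float64(0.01), np.float64(-0.0)], [np.float64(0.01), np.float64(-0.0)], [np.float64(0.01), np.float64(-0.0)]]
```

>>> {"method": "apply_moves", "body": {
  "rows": [0,-0.1,3,0,0,0,-1,0,0,4,0,0,0,-1,0,0,4,0,0,0,-1,0,0,4.35,0,0,0,-1,0,0,0,0,0,0,-1,0,0,0,0,0,0,0.6,0,0,0,0,0,0,0.6,0,0,0,0,0,0,0.6,0,0,0,0,0,0,0.6,0,0,0,0,0,0,0.6]
}}

```text
clock: 17.32
ee_pos: [0.4323, -0.1423, 0.0143]
tcp_rot: [180.0, -0.0, -5.5]
wrist_force: [0.4, 0.1, 0.9]
gripper_width: 0.0473
```

>>> {"method": "apply_moves", "body": {
  "rows": [0,0,0,0,0,0,0.6,0,0,0,0,0,0,0.6]
}}

```text
clock: 17.58
ee_pos: [0.4321, -0.1422, 0.0139]
tcp_rot: [-180.0, 0.0, -5.5]
wrist_force: [0.2, 0.8, -0.1]
gripper_width: 0.0315
```

```bash
python3 plan.py .555 -.390 .018 -5.5
```

```text
shift cm [14.61 23.49 -0.41] turn units [-0.  0. -0.] xy rows 5.0 per row for n=3..9 [[np.float64(4.87), np.float64(7.83)], [np.float64(3.65), np.float64(5.87)], [np.float64(2.92), np.float64(4.7)], [np.float64(2.43), np.float64(3.92)], [np.float64(2.09), np.float64(3.36)], [np.float64(1.83), np.float64(2.94)], [np.float64(1.62), np.float64(2.61)]]
```

>>> {"method": "apply_moves", "body": {
  "rows": [0,0,-3,0,0,0,0.6,0,0,-4,0,0,0,0.6,0,0,-4,0,0,0,0.6,0,0,-2,0,0,0,0.6,2.43,3.92,0,0,0,0,0.6,2.43,3.92,0,0,0,0,0.6,2.43,3.92,0,0,0,0,0.6,2.43,3.92,0,0,0,0,0.6,2.43,3.92,0,0,0,0,0.6,2.43,3.92,0,0,0,0,0.6]
}}

```text
clock: 18.82
ee_pos: [0.5551, -0.3914, 0.1432]
tcp_rot: [-180.0, 0.0, -5.5]
wrist_force: [1.0, -0.1, -0.3]
gripper_width: 0.0317
```

>>> {"method": "apply_moves", "body": {
  "rows": [0,0,0,0,0,0,0.6,0,0,0,0,0,0,0.6,0,0,3,0,0,0,0.6,0,0,4,0,0,0,0.6,0,0,3,0,0,0,0.6,0,0,1.5,0,0,0,0.6,0,0,0.5,0,0,0,0.6,0,0,0,0,0,0,0.6,0,0,0,0,0,0,0.6]
}}

```text
clock: 19.95
ee_pos: [0.5555, -0.391, 0.0256]
tcp_rot: [179.9, -0.1, -5.5]
wrist_force: [0.8, -0.5, 0.6]
gripper_width: 0.0318
```

>>> {"method": "apply_moves", "body": {
  "rows": [0,0,0.3,0,0,0,0.6,0,0,0.2,0,0,0,0.6,0,0,0,0,0,0,0.6,0,0,0,0,0,0,0.6]
}}

```text
clock: 20.45
ee_pos: [0.5548, -0.3904, 0.019]
tcp_rot: [180.0, -0.0, -5.5]
wrist_force: [0.4, -0.5, -0.0]
gripper_width: 0.0313
```

>>> {"method": "apply_moves", "body": {
  "rows": [0,0,0.1,0,0,0,0.6,0,0,0,0,0,0,0.6,0,0,0,0,0,0,0.1,0,0,0,0,0,0,-0.2,0,0,0,0,0,0,-0.2,0,0,0,0,0,0,-0.2]
}}

```text
clock: 21.2
ee_pos: [0.5547, -0.3902, 0.0178]
tcp_rot: [-180.0, 0.0, -5.5]
wrist_force: [0.1, -0.4, -0.3]
gripper_width: 0.0559
```

>>> {"method": "apply_moves", "body": {
  "rows": [0,0,-2,0,0,0,-0.2,0,0,-5,0,0,0,-0.2,0,0,-5,0,0,0,-0.2,0,0,-4,0,0,0,-1,0,0,0,0,0,0,-1]
}}

```text
clock: 21.82
ee_pos: [0.5569, -0.3923, 0.1845]
tcp_rot: [179.6, -0.5, -5.5]
wrist_force: [-0.5, -0.0, 0.5]
gripper_width: 0.0728
```

```bash
python3 look.py w6.png .06 .095 .555 -.39 .045; python3 plan.py .367 -.285 .17 0
```

```text
376 z [-1.900e-03 -1.000e-04  3.023e-01] ((554.4755249023438, -391.0708312988281), (16.199281692504883, 15.898303031921387), 6.1959710121154785) 0.081
shift cm [-19.8   -8.76   1.  ] turn units [ 0.04 -0.04 -1.1 ] xy rows 4.0 per row for n=3..9 [[np.float64(-6.6), np.float64(-2.92)], [np.float64(-4.95), np.float64(-2.19)], [np.float64(-3.96), np.float64(-1.75)], [np.float64(-3.3), np.float64(-1.46)], [np.float64(-2.83), np.float64(-1.25)], [np.float64(-2.47), np.float64(-1.09)], [np.float64(-2.2), np.float64(-0.97)]]
```

>>> {"method": "apply_moves", "body": {
  "rows": [-4.95,-2.19,0,0,0,0,-1,-4.95,-2.19,0,0,0,0,-1,-4.95,-2.19,0,0,0,0,-1,-4.95,-2.19,0,0,0,0,-1,0,0,1,0,0,0,-1,0,0,0,0,0,0,-1,0,0,0,0,0,0,-1]
}}

```text
clock: 22.75
ee_pos: [0.3667, -0.2846, 0.1678]
tcp_rot: [-180.0, 0.0, -5.5]
wrist_force: [-0.5, -0.3, 0.1]
gripper_width: 0.094
```

```bash
python3 look.py w7.png .02 .04 .367 -.286 .045; python3 plan.py .367 -.285 .007 -5.5
```

```text
1800 z [-1.90e-03 -2.00e-04  2.83e-01] ((367.09613037109375, -283.1449890136719), (49.31179428100586, 48.349342346191406), 83.51851654052734) 0.031
shift cm [ 0.03  0.03 16.09] turn units [-0.  0.  0.] xy rows 1.0 per row for n=3..9 [[np.float64(0.01), np.float64(0.01)], [np.float64(0.01), np.float64(0.01)], [np.float64(0.01), np.float64(0.01)], [np.float64(0.0), np.float64(0.01)], [np.float64(0.0), np.float64(0.0)], [np.float64(0.0), np.float64(0.0)], [np.float64(0.0), np.float64(0.0)]]
```

View pics/w7.png

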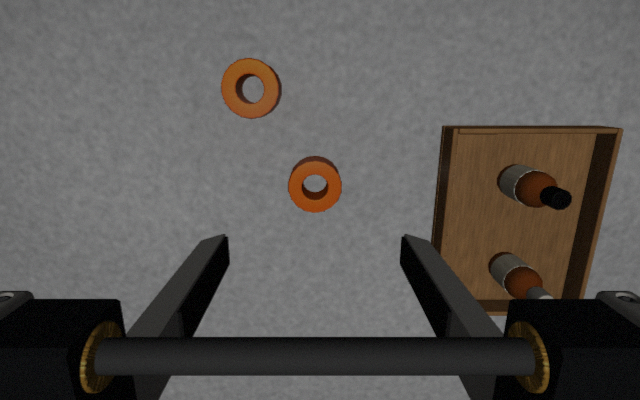

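The wrist view shows the target roll between the jaws at (315,187), the look-alike at (250,88), and both bottles upright in the brown tray.

>>> {"method": "apply_moves", "body": {
  "rows": [0,-0.15,3,0,0,0,-1,0,0,4.5,0,0,0,-1,0,0,4.5,0,0,0,-1,0,0,4,0,0,0,-1,0,0,0,0,0,0,-1,0,0,0,0,0,0,0.3,0,0,0,0,0,0,0.3,0,0,0,0,0,0,0.3,0,0,0,0,0,0,0.3,0,0,0,0,0,0,0.3]
}}

```text
clock: 24.05
ee_pos: [0.3664, -0.2828, 0.0083]
tcp_rot: [180.0, -0.0, -5.5]
wrist_force: [0.2, 0.5, 1.7]
gripper_width: 0.0483
```

>>> {"method": "apply_moves", "body": {
  "rows": [0,0,0,0,0,0,0.3,0,0,0,0,0,0,0.3]
}}

```text
clock: 24.3
ee_pos: [0.3663, -0.2828, 0.0083]
tcp_rot: [180.0, -0.0, -5.5]
wrist_force: [-0.7, 0.2, 4.6]
gripper_width: 0.0485
```

```bash
python3 plan.py .641 -.053 .012 9
```

```text
shift cm [ 25.14 -25.51  -0.37] turn units [ 0.  -0.  -2.9] xy rows 6.0 per row for n=3..9 [[np.float64(8.38), np.float64(-8.5)], [np.float64(6.28), np.float64(-6.38)], [np.float64(5.03), np.float64(-5.1)], [np.float64(4.19), np.float64(-4.25)], [np.float64(3.59), np.float64(-3.64)], [np.float64(3.14), np.float64(-3.19)], [np.float64(2.79), np.float64(-2.83)]]
```

>>> {"method": "apply_moves", "body": {
  "rows": [0,0,-3,0,0,0,0.3,0,0,-4,0,0,0,0.3,0,0,-5,0,0,0,0.3,3.14,-3.19,0,0,0,0,0.3,3.14,-3.19,0,0,0,0,0.3,3.14,-3.19,0,0,0,0,0.3,3.14,-3.19,0,0,0,0,0.3,3.14,-3.19,0,0,0,0,0.3,3.14,-3.19,0,0,0,0,0.3,3.14,-3.19,0,0,0,0,0.3]
}}

```text
clock: 25.55
ee_pos: [0.607, -0.0802, 0.1271]
tcp_rot: [-180.0, 0.1, -5.5]
wrist_force: [1.0, -0.2, -0.6]
gripper_width: 0.0482
```

>>> {"method": "apply_moves", "body": {
  "rows": [3.14,-3.19,0,0,0,0,0.3,0,0,0,0,0,-1.5,0.3,0,0,0,0,0,-1.4,0.3,0,0,0,0,0,0,0.3,0,0,0,0,0,0,0.3]
}}

```text
clock: 26.18
ee_pos: [0.6404, -0.0527, 0.1275]
tcp_rot: [-180.0, 0.0, 8.9]
wrist_force: [0.1, -0.7, -1.1]
gripper_width: 0.0487
```

```bash
python3 plan.py .641 -.053 .0135 9; python3 -c "
from h import *
print(get_obs()['ee_pos'],get_obs()['gripper_width'])"
```

```text
shift cm [ 0.06  0.04 11.4 ] turn units [-0.    0.01 -0.02] xy rows 1.0 per row for n=3..9 [[np.float64(0.02), np.float64(0.01)], [np.float64(0.02), np.float64(0.01)], [np.float64(0.01), np.float64(0.01)], [np.float64(0.01), np.float64(0.01)], [np.float64(0.01), np.float64(0.01)], [np.float64(0.01), np.float64(0.0)], [np.float64(0.01), np.float64(0.0)]]
[ 0.6403976  -0.05274178  0.127549  ] 0.04872789129015063
```

>>> {"method": "apply_moves", "body": {
  "rows": [0,0,3,0,0,0,0.3,0,0,4,0,0,0,0.3,0,0,2.5,0,0,0,0.3,0,0,1,0,0,0,0.3,0,0,0.5,0,0,0,0.3,0,0,0.3,0,0,0,0.3,0,0,0,0,0,0,0.3,0,0,0,0,0,0,0.3]
}}

```text
clock: 27.18
ee_pos: [0.6412, -0.0528, 0.0157]
tcp_rot: [180.0, -0.1, 9.0]
wrist_force: [0.5, -1.3, -0.6]
gripper_width: 0.0483
```

>>> {"method": "apply_moves", "body": {
  "rows": [0,0,0.1,0,0,0,0.3,0,0,0,0,0,0,0.3,0,0,0,0,0,0,-0.2,0,0,0,0,0,0,-0.4,0,0,0,0,0,0,-0.4,0,0,0,0,0,0,-0.4,0,0,-2,0,0,0,-0.4,0,0,-5,0,0,0,-0.4,0,0,-5,0,0,0,-1,0,0,-3,0,0,0,-1]
}}

```text
clock: 28.42
ee_pos: [0.6422, -0.053, 0.1691]
tcp_rot: [179.9, -0.3, 9.0]
wrist_force: [-0.3, -0.4, 0.5]
gripper_width: 0.0825
```

```bash
python3 look.py w8.png .025 .045 .641 -.053 .045; python3 plan.py .456 -.0165 .17 9
```

```text
1832 z [-0.0018 -0.      0.2867] ((641.2010498046875, -52.57026672363281), (48.487159729003906, 49.43253707885742), 7.97792911529541) 0.036
shift cm [-18.01  -6.6    0.08] turn units [ 0.05 -0.12  0.  ] xy rows 4.0 per row for n=3..9 [[np.float64(-6.0), np.float64(-2.2)], [np.float64(-4.5), np.float64(-1.65)], [np.float64(-3.6), np.float64(-1.32)], [np.float64(-3.0), np.float64(-1.1)], [np.float64(-2.57), np.float64(-0.94)], [np.float64(-2.25), np.float64(-0.82)], [np.float64(-2.0), np.float64(-0.73)]]
```

>>> {"method": "apply_moves", "body": {
  "rows": [-4.5,-1.65,0,0,0,0,-1,-4.5,-1.65,0,0,0,0,-1,-4.5,-1.65,0,0,0,0,-1,-4.5,-1.65,0,0,0,0,-1,0,0,0,0,0,0,-1,0,0,0,0,0,0,-1,0,0,0,0,0,0,-1]
}}

```text
clock: 29.35
ee_pos: [0.4538, -0.0161, 0.1645]
tcp_rot: [180.0, -0.1, 9.0]
wrist_force: [0.4, -0.5, 0.9]
gripper_width: 0.0939
```

```bash
python3 look.py w9.png .02 .04 .456 -.0165 .045; python3 plan.py .456 -.0165 .008 9
```

```text
1833 z [-1.900e-03 -2.000e-04  2.797e-01] ((456.0298767089844, -14.002120971679688), (49.34255599975586, 48.85542678833008), 74.17178344726562) 0.032
shift cm [ 0.21  0.08 15.63] turn units [ 0.   -0.01 -0.  ] xy rows 1.0 per row for n=3..9 [[np.float64(0.07), np.float64(0.03)], [np.float64(0.05), np.float64(0.02)], [np.float64(0.04), np.float64(0.02)], [np.float64(0.04), np.float64(0.01)], [np.float64(0.03), np.float64(0.01)], [np.float64(0.03), np.float64(0.01)], [np.float64(0.02), np.float64(0.01)]]
```

>>> {"method": "apply_moves", "body": {
  "rows": [0.25,-0.15,3,0,0,0,-1,0,0,4.5,0,0,0,-1,0,0,4.5,0,0,0,-1,0,0,3.6,0,0,0,-1,0,0,0,0,0,0,-1,0,0,0,0,0,0,0.3,0,0,0,0,0,0,0.3,0,0,0,0,0,0,0.3,0,0,0,0,0,0,0.3,0,0,0,0,0,0,0.3]
}}

```text
clock: 30.65
ee_pos: [0.455, -0.0138, 0.0083]
tcp_rot: [180.0, -0.0, 9.0]
wrist_force: [-0.3, 0.2, 2.5]
gripper_width: 0.0484
```

>>> {"method": "apply_moves", "body": {
  "rows": [0,0,0,0,0,0,0.3,0,0,0,0,0,0,0.3]
}}

```text
clock: 30.9
ee_pos: [0.4551, -0.0138, 0.0083]
tcp_rot: [180.0, -0.0, 9.0]
wrist_force: [-1.0, 0.2, 4.4]
gripper_width: 0.0487
```

```bash
python3 plan.py .629 .026 .013 9
```

```text
shift cm [17.8  -1.21 -0.46] turn units [ 0. -0.  0.] xy rows 3.0 per row for n=3..9 [[np.float64(5.93), np.float64(-0.4)], [np.float64(4.45), np.float64(-0.3)], [np.float64(3.56), np.float64(-0.24)], [np.float64(2.97), np.float64(-0.2)], [np.float64(2.54), np.float64(-0.17)], [np.float64(2.22), np.float64(-0.15)], [np.float64(1.98), np.float64(-0.13)]]
```

>>> {"method": "apply_moves", "body": {
  "rows": [0,0,-3,0,0,0,0.3,0,0,-4,0,0,0,0.3,0,0,-3,0,0,0,0.3,3.56,-0.24,0,0,0,0,0.3,3.56,-0.24,0,0,0,0,0.3,3.56,-0.24,0,0,0,0,0.3,3.56,-0.24,0,0,0,0,0.3,3.56,-0.24,0,0,0,0,0.3,0,0,0,0,0,0,0.3,0,0,0,0,0,0,0.3]
}}

```text
clock: 32.15
ee_pos: [0.6276, 0.0259, 0.107]
tcp_rot: [-180.0, 0.1, 9.0]
wrist_force: [0.3, -0.0, -1.5]
gripper_width: 0.0484
```

>>> {"method": "apply_moves", "body": {
  "rows": [0,0,3,0,0,0,0.3,0,0,3,0,0,0,0.3,0,0,2,0,0,0,0.3,0,0,1,0,0,0,0.3,0,0,0.3,0,0,0,0.3,0,0,0,0,0,0,0.3,0,0,0,0,0,0,0.3]
}}

```text
clock: 33.02
ee_pos: [0.6295, 0.0258, 0.016]
tcp_rot: [180.0, -0.1, 9.0]
wrist_force: [0.5, -0.2, -0.6]
gripper_width: 0.0485
```

>>> {"method": "apply_moves", "body": {
  "rows": [0,0,0.1,0,0,0,0.3,0,0,0,0,0,0,0.3,0,0,0,0,0,0,-0.2,0,0,0,0,0,0,-0.4,0,0,0,0,0,0,-0.4,0,0,0,0,0,0,-0.4,0,0,-2,0,0,0,-0.4,0,0,-5,0,0,0,-0.4,0,0,-5,0,0,0,-1,0,0,-5,0,0,0,-1]
}}

```text
clock: 34.28
ee_pos: [0.6289, 0.0259, 0.1873]
tcp_rot: [180.0, -0.1, 9.0]
wrist_force: [-0.0, -0.2, 0.1]
gripper_width: 0.0824
```

>>> {"method": "apply_moves", "body": {
  "rows": [-4,0,-5,0,0,0,-1,-5,0,-3,0,0,0,-1,-5,0,0,0,0,0,-1,-5,0,0,0,0,0,-1,0,0,0,0,0,0,-1,0,0,0,0,0,0,-1]
}}

```text
clock: 35.02
ee_pos: [0.4427, -0.0038, 0.2642]
tcp_rot: [179.9, -0.1, 9.0]
wrist_force: [-0.6, 0.3, 0.6]
gripper_width: 0.0937
```

Run:
```python
from h import *
ims=[]
for n in("scene","side"):
    C=cam(n); im,D=capture(n); ims.append(im); P=cloud(C,D).reshape(-1,3)
    for k,(x,y,zl,r) in {"bk":(.559,-.299,.065,.04),"wc":(.555,-.391,.065,.04),"or":(.641,-.053,.024,.033),"ye":(.629,.026,.024,.033),"tin":(.534,.359,.024,.06),"pail":(.7395,-.2125,.018,.08),"beaker":(.737,.207,.018,.08)}.items():
        q=P[(np.hypot(P[:,0]-x,P[:,1]-y)<r)&(P[:,2]>zl)&(P[:,2]<.1)]
        print(n,k,len(q),np.round(cv2.minAreaRect((q[:,:2]*1000).astype(np.float32))[0]) if len(q) else"",np.percentile(q[:,2],[50,95]).round(3) if len(q) else "")
cv2.imwrite("pics/f.png",np.hstack([cv2.resize(ims[0][130:330,130:530],(400,200)),cv2.resize(ims[1][100:360,200:480],(400,371))[:200*0+200]]) if 0 else cv2.resize(ims[0][130:330,130:530],(800,400)))
cv2.imwrite("pics/f2.png",cv2.resize(ims[1][100:360,200:500],None,fx=2,fy=2))
print(get_obs()["ee_pos"],get_obs()["wrist_force"])
```

```text
scene bk 37 [ 559. -299.] [0.078 0.084]
scene wc 36 [ 556. -392.] [0.079 0.084]
scene or 231 [641. -53.] [0.036 0.038]
scene ye 243 [630.  25.] [0.036 0.039]
scene tin 441 [534. 357.] [0.036 0.038]
scene pail 655 [ 740. -211.] [0.052 0.068]
scene beaker 1017 [736. 208.] [0.055 0.077]
side bk 39 [ 560. -303.] [0.078 0.081]
side wc 47 [ 555. -396.] [0.078 0.081]
side or 142 [641. -58.] [0.033 0.037]
side ye 128 [630.  22.] [0.033 0.036]
side tin 122 [534. 353.] [0.033 0.037]
side pail 441 [ 740. -214.] [0.048 0.065]
side beaker 324 [738. 207.] [0.054 0.074]
[ 0.4429933  -0.00369538  0.26348512] [ 0.52991643 -0.82612897 -0.30805743]
```

View pics/f.png

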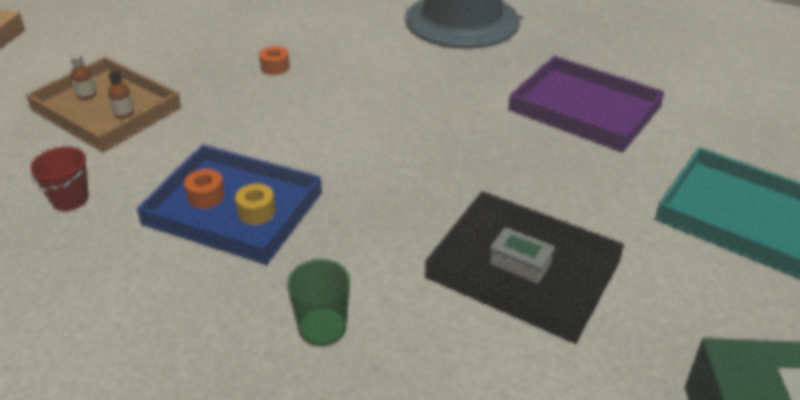

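View pics/f2.png

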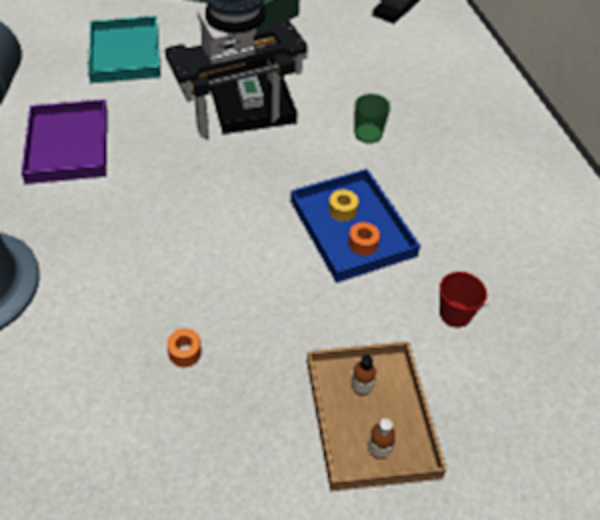

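Both views show the bottles upright in the brown tray, both rolls flat in the blue tray, and the tin lid up in the black tray. The pail and beaker have not moved, so I'm handing in.

```bash
python3 -c "
from plant import *
print(finish_job())"
```

```text
the job is handed in; nothing more can be done
None
```

The job is done and handed in at about 35 s of the 128 s. Both bottles stand in the cardboard tray, both rolls lie flat side by side in the blue tray, and the tin is lid up in the black tray. For the orange roll I took the right-most one and left its look-alike on the bench.

**Final position checks:** seen from both fixed cameras, the objects sit on their tray floors, well inside the limits. The two cameras disagree by about 3–5 mm in y, which is small against the tolerances.

**Bystanders:** the pail and beaker read within about 2 mm of where they started.

**Tin placement:** the tin met the tray floor sooner than expected. The wrist force read 28 N, below the 40 N and 120 N limits. I eased off before releasing, and it sits level.

**Not confirmed:** the hand-in gave no verdict, so the judged result is unknown.

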